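# Close the laser shutter and seat a keyed filter cell on the upright port

## Robot

A 7-joint arm with a two-finger parallel gripper is mounted at the origin on the work surface. World frame = base frame: x ahead of the robot, y to its left, z up, the work surface at z = 0. Lengths are in m, angles in rad, forces in N, time in s.
With the tool pointing down it reaches from about 0.4 to 0.85 m from the base axis. Payload 10.4 kg.
Tool frame: the origin (TCP) lies at the very end of the fingers, on their centre line; the grasp point (between the pads) lies 19 mm behind it (manip.tcp_to_grasp is the z of the grasp point in the tool frame, in m); z points along the fingers, x is the direction in which the jaws open and shut, and the axes are right-handed (so a half turn about z gives the same grasp; the last joint's range is limited). The gripper opens to 85 mm and grips with 20 to 120 N. Pads are 22 mm wide; open, the fingers measure 114 mm over their backs; the gripper's body (76 mm by 85 mm) begins 54 mm behind the grasp point. The pads swing forward as they close: fully open they stand 13 mm farther back than shut.
Start: joints at [1.264, 0.332, -0.065, 1.46, 0.022, 1.35, -0.088], TCP at [0.175, -0.6, 0.231] pointing down, gripper open.
Joint ranges: [-2.6, 2.6], [-0.5, 2.12], [-1.47, 1.34], [0.16, 2.42], [-1.27, 4.41], [0.06, 2.06], [-2.6, 2.6]. Speed limits (rad/s): [2.22, 2.22, 2.79, 2.79, 3.14, 3.14, 3.14].

## Interface

Orientations are given as a unit quaternion [x, y, z, w].
In Python, from workcell import manip gives the robot as it stands.
- The arm moves only by the tool servo_tool, never from a script. Its argument "moves" is a list of rows, each an object with "travel": the shift along the tool's x, y, z in mm, a list of three; "dr": the turn, a rotation vector about the tool's x, y, z in degrees, a list of three. A call has 1 to 12 rows; each row shifts and turns the commanded pose from where the row before left it, along the tool's axes as they then stand; what a row does not reach is not made up. A row lasts 1/8 s, in which the tool goes at most 62.5 mm and 10.7 degrees, less where a joint would pass 70% of its speed; a pose out of reach is approached as far as the arm can. A call is refused whole if a number of a shift passes 62.5 or a number of a turn 10.7, either way. A call with a gripper value outside its range is refused whole. "claw" is the closure, from 0 (fully open) to 1 (shut), set as the call begins (left out, the last holds). The fingers move at their own pace and stop on an object; "squeeze" is the grip in N (left out, the last holds). Time passes only in rows, so rows that do not move let the fingers close. It gives the time, the measured TCP pose, the force and the opening at its end, in the units of the state.
- manip.get_obs(): the state, without advancing time (a new reading comes with each control period).
- manip.camera(name): name is "scene" or "side" or "wrist"; returns the picture (400x640x3 uint8, blue, green, red); there is no depth.
- manip.calibration(name): a dict with "intrinsics" (3x3 intrinsics, pixels), "distortion" ([k1, k2, p1, p2, k3] as OpenCV has them; the pictures are not rectified), "view" (4x4, takes a point from world to camera coordinates). Camera axes: x right, y down, z forward; pixel columns grow to the right and rows downward; lengths in m; the calibration is good to about 2 mm. A picture is of the moment at which its call begins: read the wrist's pose just before it. calibration takes no time and is no camera call; for the wrist camera it gives the pose at the moment of the call.
- manip.hand_in(): hands the job in, once; it reports no verdict.
The state is a dict: "clock": time; "joint_pos": joint angles; "joint_velocities": joint speeds; "tau": joint torques, N m; "position": TCP position; "ee_rot": TCP orientation; "ft_force": force on the tool from outside, world axes, zero at the start; "torque": the same for the moment, N m; "grip_width": opening from 0.0 (shut) to 1.0 (fully open).
Only numpy, scipy, OpenCV 4.12 (cv2) and the standard library are available. Lean on these libraries where they do the work, as an engineer would, in place of code of your own. Each camera call takes 0.05 s, during which the arm holds its last target. There are 200 camera calls.

## Task

Close the laser's shutter by pulling its red knob out to the stop, leave it closed, and then fit the amber filter cell, amber side up, over the upright port tube: turn it until the keyways hidden inside it drop over the tube's pins, push it fully home against the spring, flush on the port's flange, and finish while still holding it pushed home with the gripper so that the lock screw can be done up. Handle the cell by its knurled black body and never touch the amber glass; leave the green cell, the lens on its post and the orange ball driver where they are.

Things in the scene. Friction and masses are not known exactly. Their poses are not given: they have to be found in the camera images.
- mount_seat (a point): On the upright port's vertical axis, level with its silver flange's flat top (90 mm above the table; flange 50 mm across), where the cell must end flush. z up; x runs from the port along the laser head (away from the robot, within 0.3 rad), y to its left. The port stands on a black 60 mm cube (top at 72 mm); the laser head beside it is lower. A brass lock screw juts 13 mm from the flange at -x.
- spigot_top (a point): Centre of the top of the port's spigot tube, 24 mm above mount_seat, same axes. The tube is 33 mm in diameter, its top 3 mm bevelled to 27 mm. Three steel pins, 5 mm thick, 120 degrees apart, stick out about 4 mm from it, their tops 12.5 mm above the flange; their direction about the axis differs every time and is not given.
- seat_ring (a joint): Height of the brass spring ring round the foot of the tube, in m: 0 up, its top 5 mm above the flange; -0.005 pushed down flush with the flange. It pushes up with about 4 N when up and 8 N when flush.
- shutter (a joint): Position of the shutter slide in m: 0 pushed in (open), 0.030 pulled out to its stop (closed). Starts between 0 and 0.008. It slides out along -y of mount_seat. Springs in the housing drag on it: about 3 to 4.5 N to move it, and it stays where it is left.
- shutter_knob (a point): Middle of the red upright shutter knob, a cylinder 14 mm in diameter and 26 mm high, its top 92 mm above the table, same axes as mount_seat, free for fingers from above (23 mm on the housing's side, more elsewhere). From the port's axis it is 39 mm along +x and, pushed in, 60 mm along -y. Below are a thinner neck (66 to 57 mm above the table) and a red blade.
- amber_cell_center (a point): Centre of the amber filter cell, half-way up: an upright black knurled collar 50 mm in diameter and 36 mm high, 0.08 to 0.17 kg, with amber glass in its top, standing on a fixed black rubber pad (6 mm thick, 210 x 130 mm). This point is 18 mm above its lower rim; z is its axis, up. Grip it anywhere round the knurl from above.
- amber_cell_foot (a point): Centre of the amber cell's lower rim. The bore is 35 mm wide, 26 mm deep; three hidden keyways 9 mm wide, 120 degrees apart, run up inside it, unmarked outside. Off the pins the cell rides on them with this point 12.5 mm above the flange; turned (a third of a turn at most) until they meet, it can drop to 5 mm, on to the spring ring; pushed home it is at 0. Let go, it springs up again.
- amber_cell_glass: The amber glass in the top of the amber cell, 41 mm in diameter, its face 1.5 mm below the cell's top rim. Origin as amber_cell_foot. The fingers must not touch it.
- green_cell_center (a point): Bystander: centre (half-way up, 18 mm) of a like cell with green glass, 50 mm in diameter and 36 mm high, standing on the same pad about 100 mm from the amber one; the two may be swapped.
- lens_post_center (a point): Bystander: a lens in a 38 mm black ring on a steel post with a 50 mm round foot, 114 mm high in all; this point is on the post, 55 mm up.
- driver_grip (a point): Bystander: the grip of an orange-handled ball driver, 190 mm long, lying on the table to the right of the mount.

How it is judged:
By the outcome, as a careful person would: the job done as asked, in the order asked, and still so for the second after the job is handed in, while the arm keeps its last pose, push and grip.
It also fails if it takes over 72 s, if anything falls off the work surface, if the arm or the gripper's body presses on something with over 40 N, if the wrist force passes 120 N, or if a joint passes its speed limit or range.

## Working session

There is one attempt and no reset: what is moved stays moved. The work goes in short steps, Python scripts to look and compute and a tool call to move; the robot and the scene stay as the last step left them, time stands still between calls to the robot, and variables do not carry over. Pictures are saved under pics/ and viewed, on a budget of 10 in all, crops included, one or two more only if the job needs it, and the job is handed in when it is done.

Besides the shell and the picture viewer there is one more tool, called after ">>>" as name(argument=value, ...) on one line, values as JSON. servo_tool: Moves the arm, as the interface text tells. Its arguments: {"type":"object","properties":{"moves":{"type":"array","items":{"type":"object","properties":{"travel":{"type":"array","items":{"type":"number"}},"dr":{"type":"array","items":{"type":"number"}}}}},"claw":{"type":"number"},"squeeze":{"type":"number"}},"required":["moves"]}

```bash
mkdir -p pics; ls
python3 - <<'E'
from workcell import manip
import cv2,numpy as np
o=manip.get_obs();print(o['clock'],o['position'],o['ee_rot'],o['grip_width'],manip.tcp_to_grasp)
a=manip.camera("scene");b=manip.camera("side")
cv2.imwrite("pics/scene.png",a);cv2.imwrite("pics/side.png",b)
for n in("scene","side","wrist"):
    c=manip.calibration(n);print(n,c['intrinsics'],c['distortion']);print(np.round(c['view'],4))
E
```

```text
pics
0.0 [ 0.17490703 -0.59961905  0.23049188] [ 8.00009233e-01 -5.99987243e-01 -6.00657834e-04 -4.17911553e-04] 0.9968990410898524 -0.0187
scene [[379.0373611    0.         320.22435381]
 [  0.         379.0373611  197.87993346]
 [  0.           0.           1.        ]] [0.00906234 0.         0.         0.         0.        ]
[[ 0.5892  0.8077  0.0206 -0.2888]
 [ 0.4433 -0.3019 -0.844  -0.164 ]
 [-0.6755  0.5064 -0.536   1.2649]
 [ 0.      0.      0.      1.    ]]
side [[516.95264653   0.         317.40648687]
 [  0.         516.95264653 198.34547856]
 [  0.           0.           1.        ]] [-0.02674423  0.          0.          0.          0.        ]
[[-0.8693 -0.4943 -0.0044  0.4418]
 [-0.3365  0.5982 -0.7273  0.2781]
 [ 0.3621 -0.6307 -0.6863  1.153 ]
 [ 0.      0.      0.      1.    ]]
wrist [[277.28419158   0.         317.65137759]
 [  0.         277.28419158 200.49599937]
 [  0.           0.           1.        ]] [0.00129071 0.         0.         0.         0.        ]
[[ 0.2795 -0.9601 -0.0029 -0.6236]
 [-0.9238 -0.2697  0.2719 -0.036 ]
 [-0.2619 -0.0734 -0.9623  0.3798]
 [ 0.      0.      0.      1.    ]]
```

View pics/scene.png

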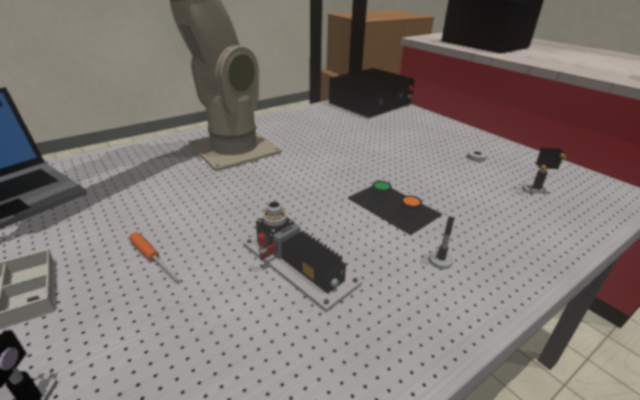

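View pics/side.png

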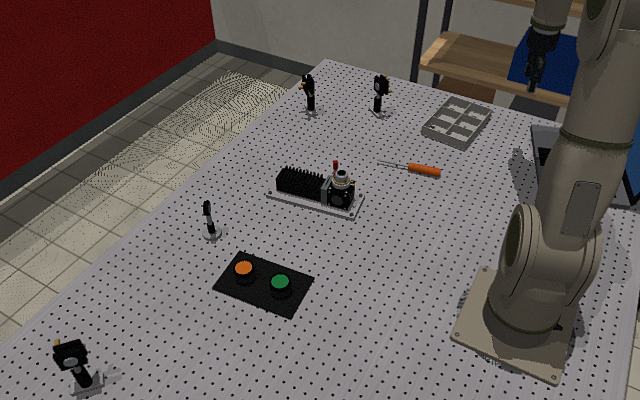

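Scene view: the port is at about (274,210), the red knob at (262,240), amber at (412,201) and green at (382,185). Side view: the port is at (342,178), the knob at (335,163), amber at (244,268) and green at (280,282). Next I triangulate these from colour masks.

```bash
cat > h.py <<'E'
from workcell import manip
import cv2,numpy as np
from scipy.spatial.transform import Rotation as R
def ray(c,p):
    u=cv2.undistortPoints(np.array([[p]],float),c['intrinsics'],np.array(c['distortion']))[0,0]
    V=np.array(c['view']);return -V[:3,:3].T@V[:3,3],V[:3,:3].T@np.array([u[0],u[1],1.])
def plane(c,p,z):
    o,d=ray(c,p);return o+d*(z-o[2])/d[2]
def tri(*cps):
    A=np.zeros((3,3));b=np.zeros(3);L=[]
    for c,p in cps:
        o,d=ray(c,p);d=d/np.linalg.norm(d);M=np.eye(3)-np.outer(d,d);A+=M;b+=M@o;L.append((o,M))
    x=np.linalg.solve(A,b);return x,[round(1000*np.linalg.norm(M@(x-o)),1) for o,M in L]
def proj(c,X):
    V=np.array(c['view']);return cv2.projectPoints(np.array(X,float).reshape(-1,3),cv2.Rodrigues(V[:3,:3])[0],V[:3,3],c['intrinsics'],np.array(c['distortion']))[0][:,0]
def blobs(im,lo,hi,amin=8):
    m=cv2.inRange(cv2.cvtColor(im,cv2.COLOR_BGR2HSV),np.array(lo),np.array(hi))
    n,l,s,ce=cv2.connectedComponentsWithStats(m)
    return [(tuple(np.round(ce[i],1)),int(s[i,4]),s[i,:4].tolist()) for i in range(1,n) if s[i,4]>=amin]
def tool(dw):  # world shift in m -> tool mm
    return np.round(1000*R.from_quat(manip.get_obs()['ee_rot']).inv().apply(dw),1)
E
python3 - <<'E'
from h import *
C={n:manip.calibration(n) for n in('scene','side')}
I={n:cv2.imread(f'pics/{n}.png') for n in C}
for n in C:
    print(n,'amber',blobs(I[n],(5,150,100),(20,255,255)));print(' green',blobs(I[n],(60,150,40),(90,255,255)))
    m=blobs(I[n],(0,150,60),(4,255,255),6);print(' red',[b for b in m if b[1]<400])
t=lambda a,b:print(tri((C['scene'],a),(C['side'],b)))
t((412,201.5),(244,268));t((382,185.5),(280,282));t((274,206),(342,175))
E
```

```text
scene amber [((np.float64(411.1), np.float64(200.9)), 113, [403, 197, 17, 9]), ((np.float64(142.3), np.float64(244.7)), 266, [131, 234, 25, 24])]
 green []
 red [((np.float64(407.4), np.float64(51.3)), 15, [404, 49, 7, 6]), ((np.float64(412.5), np.float64(53.0)), 10, [411, 50, 3, 8]), ((np.float64(428.3), np.float64(58.1)), 7, [426, 56, 5, 5]), ((np.float64(406.6), np.float64(63.0)), 20, [403, 59, 10, 9]), ((np.float64(417.0), np.float64(61.4)), 7, [416, 59, 3, 6]), ((np.float64(424.8), np.float64(62.3)), 6, [424, 61, 3, 4]), ((np.float64(410.8), np.float64(87.2)), 19, [409, 85, 5, 5]), ((np.float64(260.8), np.float64(235.2)), 13, [259, 234, 5, 4])]
side amber [((np.float64(424.4), np.float64(168.2)), 196, [408, 163, 33, 12]), ((np.float64(338.2), np.float64(181.8)), 13, [333, 178, 12, 6]), ((np.float64(243.0), np.float64(267.1)), 180, [235, 261, 17, 13]), ((np.float64(56.4), np.float64(341.9)), 19, [55, 340, 4, 5])]
 green [((np.float64(279.5), np.float64(280.8)), 207, [271, 274, 18, 15])]
 red [((np.float64(335.2), np.float64(161.8)), 13, [333, 160, 5, 4])]
(array([0.59933573, 0.196341  , 0.04009762]), [np.float64(3.1), np.float64(3.1)])
(array([0.50189918, 0.1892784 , 0.04079197]), [np.float64(2.2), np.float64(2.2)])
(array([ 0.51655417, -0.14270457,  0.10899878]), [np.float64(1.8), np.float64(1.8)])
```

>>> servo_tool(moves=[{"travel": [-31, -47, 0]}, {"travel": [-31, -47, 0]}, {"travel": [-31, -47, 0]}, {"travel": [-31, -47, 0]}, {"travel": [-31, -47, 0]}, {"travel": [-31, -47, 0]}, {"travel": [-31, -47, 0]}, {"travel": [-31, -47, 0]}, {"travel": [-31, -47, 0]}, {"travel": [-31, -47, 0]}, {"travel": [0, 0, 0], "dr": [0, 0, -10.5]}, {"travel": [0, 0, 0], "dr": [0, 0, -10.5]}])

```text
$.moves[0]: bad value
```

>>> servo_tool(moves=[{"travel": [0, 0, 0], "dr": [0, 0, -10.5]}, {"travel": [0, 0, 0], "dr": [0, 0, -10.5]}, {"travel": [0, 0, 0], "dr": [0, 0, -10.5]}, {"travel": [0, 0, 0], "dr": [0, 0, -10.5]}, {"travel": [0, 0, 0], "dr": [0, 0, -10.5]}])

```text
clock: 0.72
position: [0.1749, -0.5998, 0.2308]
ee_rot: [0.983, -0.181, -0.0, -0.0]
ft_force: [-0.3, -0.1, 0.1]
grip_width: 0.998
```

Run:
```python
from h import *
import pickle
o=manip.get_obs();print(o['clock'],o['position'],o['ee_rot'],np.round(o['joint_pos'],2))
c=manip.calibration('wrist');a=manip.camera('wrist')
cv2.imwrite('pics/w1.png',a);pickle.dump(c,open('w1.pkl','wb'))
C=[manip.calibration(n) for n in('scene','side')]
print(tri((C[0],(261,236)),(C[1],(335,162.5))))
print('red',[b for b in blobs(a,(0,140,50),(5,255,255))])
```

```text
0.725 [ 0.17493148 -0.59978474  0.23083287] [ 9.83427585e-01 -1.81300873e-01 -2.02116218e-04 -3.71187253e-04] [ 1.36  0.34 -0.19  1.45  0.06  1.35  0.8 ]
(array([ 0.56762346, -0.20145399,  0.08922513]), [np.float64(1.0), np.float64(1.0)])
red []
```

View pics/w1.png

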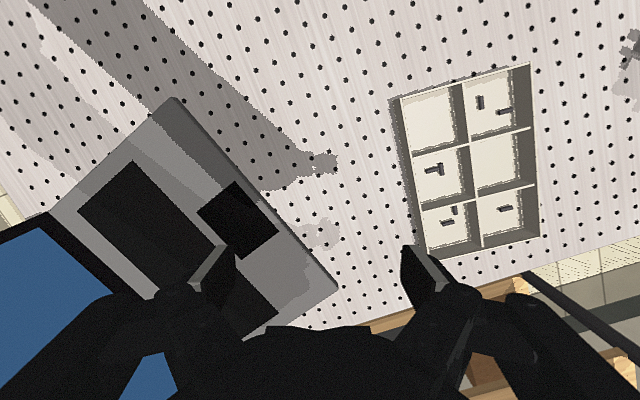

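The first call was refused because every row needs a `dr`, so the turn happened at the start position. The picture shows only the laptop and a tray, with nothing useful. I'm making the translation now.

>>> servo_tool(moves=[{"travel": [18, -53, 0], "dr": [0, 0, 0]}, {"travel": [18, -53, 0], "dr": [0, 0, 0]}, {"travel": [18, -53, 0], "dr": [0, 0, 0]}, {"travel": [18, -53, 0], "dr": [0, 0, 0]}, {"travel": [18, -53, 0], "dr": [0, 0, 0]}, {"travel": [18, -53, 0], "dr": [0, 0, 0]}, {"travel": [18, -53, 0], "dr": [0, 0, 0]}, {"travel": [18, -53, 0], "dr": [0, 0, 0]}, {"travel": [18, -53, 0], "dr": [0, 0, 0]}, {"travel": [18, -53, 0], "dr": [0, 0, -10]}, {"travel": [0, 0, 0], "dr": [0, 0, -10]}, {"travel": [0, 0, 0], "dr": [0, 0, -10]}])

```text
clock: 2.28
position: [0.535, -0.1703, 0.2309]
ee_rot: [0.997, 0.078, -0.0, -0.0]
ft_force: [0.7, -1.1, -0.3]
grip_width: 0.997
```

Run:
```python
from h import *
import pickle
o=manip.get_obs();print(o['clock'],o['position'],o['ee_rot'],np.round(o['joint_pos'],2))
c=manip.calibration('wrist');a=manip.camera('wrist')
cv2.imwrite('pics/w2.png',a);pickle.dump(c,open('w2.pkl','wb'))
print('red',[b for b in blobs(a,(0,140,50),(5,255,255))])
print(proj(c,[[.517,-.143,.114],[.568,-.201,.092]]))
```

```text
2.275 [ 0.53501301 -0.17032028  0.23087174] [ 9.96916349e-01  7.84705415e-02 -3.11882463e-04 -2.63032817e-04] [ 0.77  0.25 -0.64  1.61  0.15  1.33  0.27]
red [((np.float64(339.9), np.float64(197.1)), 94, [338, 188, 5, 20]), ((np.float64(341.7), np.float64(220.4)), 171, [336, 211, 13, 19])]
[[304.1428836  165.97981175]
 [344.20804535 223.17223338]]
```

View pics/w2.png

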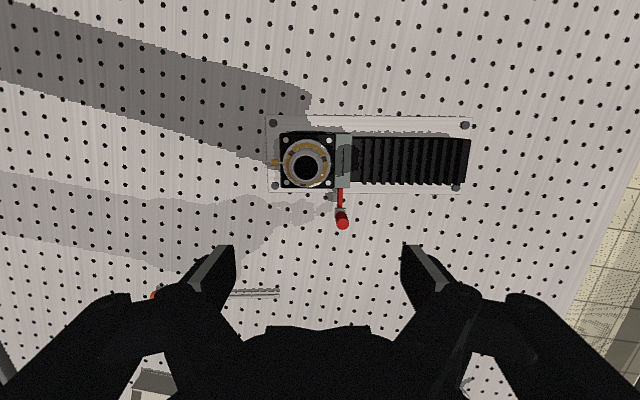

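Wrist view: the tube bore is at (305,165), the red knob's top at about (342,223), and its blade runs up to (340,190). The two estimates agree within 2 mm. I compute the yaw and positions, then the approach.

Run:
```python
from h import *
import pickle
c=pickle.load(open('w2.pkl','rb'));C=[manip.calibration(n) for n in('scene','side')]
a=cv2.imread('pics/w2.png')
P=plane(c,(305,165),.114);K=plane(c,(342.3,222.5),.092);print('port',P,'knob',K)
print('port3',tri((c,(305,165)),(C[0],(274,206)),(C[1],(342,175))))
print('knob3',tri((c,(342,221)),(C[0],(261,236)),(C[1],(335,162.5))))
# lower edges of plate & body
g=cv2.cvtColor(a,cv2.COLOR_BGR2GRAY)
m=(g<45).astype(np.uint8);n,l,s,ce=cv2.connectedComponentsWithStats(m[100:215,250:490])
i=1+np.argmax(s[1:,4]);print(s[i])
ys,xs=np.where(l==i);q=[]
for x in range(355-250,462-250,2):
    col=ys[xs==x]
    if len(col):q.append((x+250,col.max()+100))
q=np.array(q);f=np.polyfit(q[:,0],q[:,1],1);r=q[:,1]-np.polyval(f,q[:,0]);f=np.polyfit(q[abs(r)<2][:,0],q[abs(r)<2][:,1],1)
A,B=[plane(c,(x,np.polyval(f,x)),.06) for x in(355,460)];d=B-A;print('yaw fins',np.degrees(np.arctan2(d[1],d[0])))
# blade direction
v=K-P;print('knob rel',v,np.degrees(np.arctan2(v[1],v[0])))
for s in(0,.004,.008):
  psi=np.degrees(np.arctan2(v[1],v[0])-np.arctan2(-.06-s,.039));print(s,psi,np.hypot(.06+s,.039),np.hypot(*v[:2]))
A,B=[plane(c,p,z) for p,z in(((275,190),.01),((458,187),.01))];d=B-A;print('plate yaw',np.degrees(np.arctan2(d[1],d[0])))
```

```text
port [ 0.51766335 -0.14196021  0.114     ] knob [ 0.56582734 -0.20056404  0.092     ]
port3 (array([ 0.51699888, -0.14280515,  0.10902549]), [np.float64(0.6), np.float64(1.6), np.float64(2.1)])
knob3 (array([ 0.56663415, -0.20072328,  0.08890371]), [np.float64(1.2), np.float64(1.2), np.float64(1.5)])
[ 100   37  121   53 5367]
yaw fins 7.692821772844724
knob rel [ 0.048164   -0.05860384 -0.022     ] -50.58467243210838
0 6.391460012094981 0.07156116265125938 0.07585631248804538
0.004 8.058242343881702 0.07494664769020694 0.07585631248804538
0.008 9.579788467630076 0.07839005038906405 0.07585631248804538
plate yaw 9.954141537958701
```

>>> servo_tool(moves=[{"travel": [13, 17, 0], "dr": [0, 0, 0]}, {"travel": [13, 18, 30], "dr": [0, 0, 0]}, {"travel": [0, 0, 40], "dr": [0, 0, 0]}, {"travel": [0, 0, 40], "dr": [0, 0, 0]}, {"travel": [0, 0, 0], "dr": [0, 0, 0]}], claw=0.5, squeeze=35)

```text
clock: 2.95
position: [0.5637, -0.2015, 0.1184]
ee_rot: [0.997, 0.074, -0.003, -0.001]
ft_force: [0.0, 0.7, 0.8]
grip_width: 0.501
```

Run:
```python
from h import *
o=manip.get_obs();print(o['clock'],o['position'],o['grip_width'])
c=manip.calibration('wrist');a=manip.camera('wrist');cv2.imwrite('pics/w3.png',a)
print('red',[b for b in blobs(a,(0,140,50),(5,255,255))])
print(proj(c,[[.5662,-.2006,.092],o['position']]))
```

```text
2.95 [ 0.56369879 -0.20152743  0.1184336 ] 0.5005707165563743
red [((np.float64(322.5), np.float64(191.0)), 183, [320, 176, 6, 31]), ((np.float64(322.6), np.float64(227.5)), 461, [313, 213, 21, 30])]
[[322.83443892 231.24826046]
 [318.74178608 249.68572192]]
```

View pics/w3.png

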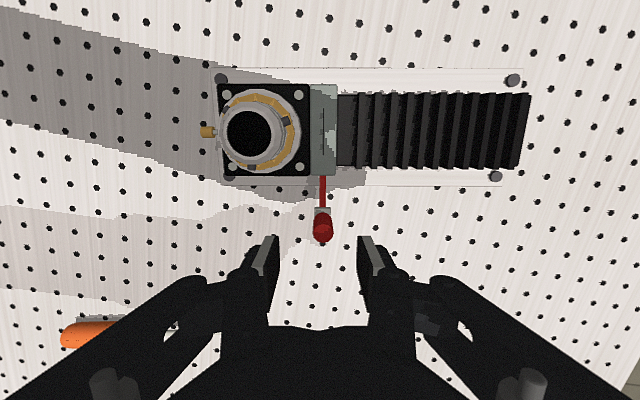

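The knob (323,230) is between the open pads, so I descend and close.

>>> servo_tool(moves=[{"travel": [1, 0, 20], "dr": [0, 0, 0]}, {"travel": [1, 0, 20], "dr": [0, 0, 0]}, {"travel": [0, 0, 14], "dr": [0, 0, 0]}, {"travel": [0, 0, 0], "dr": [0, 0, 0]}])

```text
clock: 3.5
position: [0.567, -0.2013, 0.066]
ee_rot: [0.997, 0.076, -0.001, -0.001]
ft_force: [0.2, 0.2, 0.4]
grip_width: 0.495
```

>>> servo_tool(moves=[{"travel": [0, 0, 0], "dr": [0, 0, 0]}, {"travel": [0, 0, 0], "dr": [0, 0, 0]}, {"travel": [0, 0, 0], "dr": [0, 0, 0]}, {"travel": [0, 0, 0], "dr": [0, 0, 0]}], claw=1.0, squeeze=40)

```text
clock: 4.0
position: [0.5672, -0.2019, 0.0681]
ee_rot: [0.997, 0.076, -0.001, 0.0]
ft_force: [-6.0, -0.3, 5.4]
grip_width: 0.144
```

>>> servo_tool(moves=[{"travel": [0, 4, 0], "dr": [0, 0, 0]}, {"travel": [0, 4, 0], "dr": [0, 0, 0]}, {"travel": [0, 4, 0], "dr": [0, 0, 0]}, {"travel": [0, 4, 0], "dr": [0, 0, 0]}, {"travel": [0, 2, 0], "dr": [0, 0, 0]}])

```text
clock: 4.62
position: [0.5698, -0.2191, 0.0681]
ee_rot: [0.997, 0.076, -0.001, -0.0]
ft_force: [-7.3, 3.2, 7.2]
grip_width: 0.15
```

>>> servo_tool(moves=[{"travel": [0, 3, 0], "dr": [0, 0, 0]}, {"travel": [0, 2, 0], "dr": [0, 0, 0]}, {"travel": [0, 1, 0], "dr": [0, 0, 0]}, {"travel": [0, 1, 0], "dr": [0, 0, 0]}, {"travel": [0, 0, 0], "dr": [0, 0, 0]}])

```text
clock: 5.25
position: [0.5708, -0.226, 0.0681]
ee_rot: [0.997, 0.076, -0.001, -0.0]
ft_force: [-7.6, 2.2, 6.2]
grip_width: 0.147
```

>>> servo_tool(moves=[{"travel": [0, 2, 0], "dr": [0, 0, 0]}, {"travel": [0, 2, 0], "dr": [0, 0, 0]}, {"travel": [0, 0, 0], "dr": [0, 0, 0]}])

```text
clock: 5.62
position: [0.5712, -0.2276, 0.0681]
ee_rot: [0.997, 0.077, -0.001, -0.001]
ft_force: [-10.6, 8.1, 10.8]
grip_width: 0.144
```

>>> servo_tool(moves=[{"travel": [0, 2, 0], "dr": [0, 0, 0]}, {"travel": [0, 1, 0], "dr": [0, 0, 0]}, {"travel": [0, 0, 0], "dr": [0, 0, 0]}])

```text
clock: 6.0
position: [0.5712, -0.2279, 0.068]
ee_rot: [0.997, 0.078, -0.002, -0.003]
ft_force: [-15.0, 17.2, 14.9]
grip_width: 0.148
```

The stop is reached: 26 mm pulled and the force rose steeply without motion. I ease off, release and rise.

>>> servo_tool(moves=[{"travel": [0, -3, 0], "dr": [0, 0, 0]}, {"travel": [0, -1, 0], "dr": [0, 0, 0]}])

```text
clock: 6.25
position: [0.5711, -0.2275, 0.0681]
ee_rot: [0.997, 0.077, -0.001, -0.001]
ft_force: [-8.9, 4.6, 9.1]
grip_width: 0.142
```

>>> servo_tool(moves=[{"travel": [0, 0, 0], "dr": [0, 0, 0]}, {"travel": [0, 0, 0], "dr": [0, 0, 0]}, {"travel": [0, 0, 0], "dr": [0, 0, 0]}, {"travel": [0, 0, -20], "dr": [0, 0, 0]}, {"travel": [0, 0, -40], "dr": [0, 0, 0]}, {"travel": [0, 0, -40], "dr": [0, 0, 0]}, {"travel": [0, 0, -40], "dr": [0, 0, 0]}], claw=0.5)

```text
clock: 7.12
position: [0.5723, -0.2291, 0.2103]
ee_rot: [0.997, 0.077, 0.001, 0.0]
ft_force: [-0.1, -0.0, -0.2]
grip_width: 0.499
```

>>> servo_tool(moves=[{"travel": [11, -51, 0], "dr": [0, 0, 0]}, {"travel": [12, -51, 0], "dr": [0, 0, 0]}, {"travel": [12, -52, 0], "dr": [0, 0, 0]}, {"travel": [12, -52, 0], "dr": [0, 0, 0]}, {"travel": [12, -52, 0], "dr": [0, 0, 0]}, {"travel": [12, -51, 0], "dr": [0, 0, 0]}, {"travel": [12, -51, 0], "dr": [0, 0, 0]}, {"travel": [11, -51, 0], "dr": [0, 0, 10]}, {"travel": [0, 0, 0], "dr": [0, 0, 10]}, {"travel": [0, 0, 0], "dr": [0, 0, 10]}, {"travel": [0, 0, 0], "dr": [0, 0, 10]}, {"travel": [0, 0, 0], "dr": [0, 0, 10]}], claw=0.0)

```text
clock: 8.62
position: [0.6025, 0.1916, 0.2089]
ee_rot: [0.935, -0.355, 0.001, -0.0]
ft_force: [0.2, -0.2, 0.6]
grip_width: 0.997
```

>>> servo_tool(moves=[{"travel": [0, 0, 0], "dr": [0, 0, 10]}, {"travel": [0, 0, 0], "dr": [0, 0, 9]}, {"travel": [0, 0, 0], "dr": [0, 0, 0]}])

```text
clock: 9.0
position: [0.6025, 0.1915, 0.2087]
ee_rot: [0.865, -0.501, 0.001, -0.0]
ft_force: [-0.8, -0.1, 0.4]
grip_width: 1.004
```

Run:
```python
from h import *
import pickle
o=manip.get_obs();print(o['clock'],o['position'],o['ee_rot'],o['grip_width'],np.round(o['joint_pos'],2),o['ft_force'])
c=manip.calibration('wrist');a=manip.camera('wrist')
cv2.imwrite('pics/w4.png',a);pickle.dump(c,open('w4.pkl','wb'))
s=manip.camera('side');cv2.imwrite('pics/side2.png',s);C=manip.calibration('side')
print('amber',[b for b in blobs(a,(5,150,100),(22,255,255),30)])
print(proj(c,[[.599,.196,.0405],[.502,.189,.0405]]))
k=blobs(s,(0,150,60),(4,255,255),5);k=[b for b in k if 300<b[0][0]<370];print('knob side',k)
for b in k: 
    K=plane(C,b[0],.088);v=R.from_euler('z',-8.5,degrees=True).apply(K-[.5172,-.1425,.088]);print(v)
```

```text
9.0 [0.60254863 0.19152885 0.2087455 ] [ 8.65271227e-01 -5.01303450e-01  5.79976735e-04 -4.67676700e-04] 1.0035834199756672 [ 0.03  0.41 -0.55  1.45  0.22  1.34 -1.58] [-0.75859602 -0.08579903  0.42456484]
amber [((np.float64(312.7), np.float64(185.4)), 975, [295, 169, 37, 34])]
[[313.41521725 185.09226033]
 [279.55521816 254.56886671]]
knob side [((np.float64(338.2), np.float64(158.9)), 29, [336, 155, 5, 10]), ((np.float64(336.3), np.float64(169.5)), 6, [335, 168, 3, 4])]
[ 3.80433598e-02 -8.61655460e-02 -1.38777878e-16]
[ 2.76559157e-02 -4.12338512e-02 -1.38777878e-16]
```

View pics/w4.png

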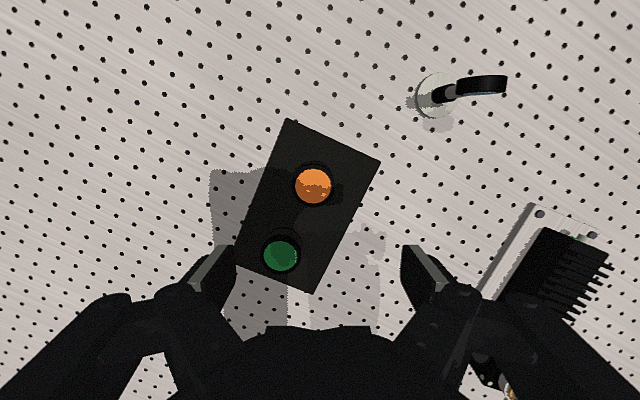

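The amber glass is at (313,185), as predicted, and green is at (281,256). The knob is now 86–88 mm out along -y, so the shutter is closed. I descend on the amber cell.

>>> servo_tool(moves=[{"travel": [-6, 0.5, 30], "dr": [0, 0, 0]}, {"travel": [0, 0, 40], "dr": [0, 0, 0]}, {"travel": [0, 0, 40], "dr": [0, 0, 0]}, {"travel": [0, 0, 20], "dr": [0, 0, 0]}, {"travel": [0, 0, 0], "dr": [0, 0, 0]}])

```text
clock: 9.72
position: [0.5985, 0.1961, 0.0766]
ee_rot: [0.865, -0.501, -0.001, 0.001]
ft_force: [1.1, 0.1, 1.0]
grip_width: 1.001
```

Run:
```python
from h import *
o=manip.get_obs();print(o['clock'],o['position'])
c=manip.calibration('wrist');a=manip.camera('wrist');cv2.imwrite('pics/w5.png',a)
B=blobs(a,(5,150,80),(22,255,255),60);print(B)
for b in B:
    x,y,w,h=b[2]
    for p in (b[0],(x+w/2-.5,y+h/2-.5)):
        P=plane(c,p,.0405);print(P,tool([P[0]-o['position'][0],P[1]-o['position'][1],0]))
```

```text
9.725 [0.59848772 0.19607775 0.07662344]
[((np.float64(318.2), np.float64(225.2)), 2631, [288, 198, 61, 56])]
[0.59843567 0.19630084 0.0405    ] [-0.2 -0.1  0. ]
[0.59817609 0.1963107  0.0405    ] [-0.4  0.2 -0. ]
```

>>> servo_tool(moves=[{"travel": [0, 0, 22], "dr": [0, 0, 0]}, {"travel": [0, 0, 22], "dr": [0, 0, 0]}, {"travel": [0, 0, 14], "dr": [0, 0, 0]}, {"travel": [0, 0, 8], "dr": [0, 0, 0]}, {"travel": [0, 0, 0], "dr": [0, 0, 0]}])

```text
clock: 10.4
position: [0.5987, 0.1962, 0.0107]
ee_rot: [0.865, -0.502, -0.0, 0.0]
ft_force: [0.3, -0.5, 0.9]
grip_width: 1.0
```

>>> servo_tool(moves=[{"travel": [0, 0, 0], "dr": [0, 0, 0]}, {"travel": [0, 0, 0], "dr": [0, 0, 0]}, {"travel": [0, 0, 0], "dr": [0, 0, 0]}, {"travel": [0, 0, 0], "dr": [0, 0, 0]}, {"travel": [0, 0, 0], "dr": [0, 0, 0]}], claw=1.0, squeeze=60)

```text
clock: 11.02
position: [0.5995, 0.1964, 0.0123]
ee_rot: [0.865, -0.502, 0.001, -0.0]
ft_force: [-0.6, -0.9, 6.6]
grip_width: 0.57
```

Run:
```python
from h import *
a=manip.camera('wrist');cv2.imwrite('pics/w6.png',a);print(manip.get_obs()['position'],manip.get_obs()['torque'])
```

```text
[0.59958035 0.19640568 0.01230687] [-0.21368517  0.1684003   0.00996917]
```

View pics/w6.png

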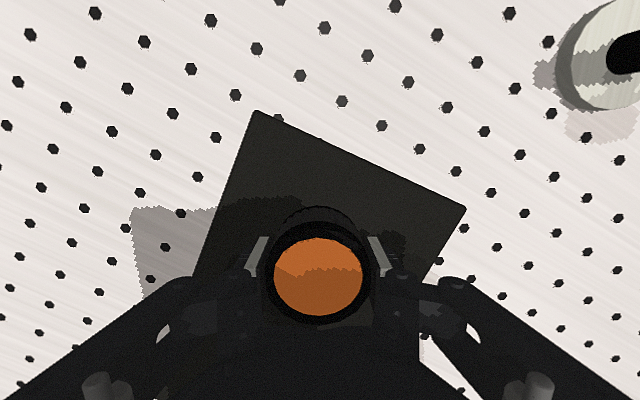

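The cell is gripped on its knurl and the pads stay clear of the glass (ellipse centred at (318,276)). I lift it and carry it over the port.

>>> servo_tool(moves=[{"travel": [0, 0, -20], "dr": [0, 0, 0]}, {"travel": [0, 0, -40], "dr": [0, 0, 0]}, {"travel": [0, 0, -40], "dr": [0, 0, 0]}, {"travel": [0, 0, -40], "dr": [0, 0, 0]}, {"travel": [0, 0, -40], "dr": [0, 0, 0]}, {"travel": [0, 0, 0], "dr": [0, 0, 0]}])

```text
clock: 11.82
position: [0.6004, 0.1972, 0.1962]
ee_rot: [0.865, -0.502, 0.002, -0.002]
ft_force: [0.1, 1.5, -1.8]
grip_width: 0.567
```

>>> servo_tool(moves=[{"travel": [16, 15, 0], "dr": [0, 0, 0]}, {"travel": [32, 30, 0], "dr": [0, 0, 0]}, {"travel": [32, 30, 0], "dr": [0, 0, 0]}, {"travel": [32, 30, 0], "dr": [0, 0, 0]}, {"travel": [32, 30, 0], "dr": [0, 0, 0]}, {"travel": [32, 30, 0], "dr": [0, 0, 0]}, {"travel": [32, 30, 0], "dr": [0, 0, 0]}, {"travel": [30, 29, 0], "dr": [0, 0, 0]}, {"travel": [15, 16, 0], "dr": [0, 0, 0]}, {"travel": [0, 0, 0], "dr": [0, 0, 0]}])

```text
clock: 13.08
position: [0.5144, -0.1452, 0.1905]
ee_rot: [0.864, -0.504, -0.001, 0.001]
ft_force: [-0.5, -0.4, -1.6]
grip_width: 0.567
```

Run:
```python
from h import *
import pickle
o=manip.get_obs();print(o['clock'],o['position'],o['ee_rot'],o['grip_width'],np.round(o['joint_pos'],2),o['ft_force'])
for n in('scene','side','wrist'):
    a=manip.camera(n);cv2.imwrite(f'pics/{n}7.png',a)
pickle.dump(manip.calibration('wrist'),open('w7.pkl','wb'))
cal=[manip.calibration(n) for n in('scene','side')]
X=[[.5173,-.1424,.114],[.5173,-.1424,.09],list(o['position'])]
print([proj(c,X) for c in cal])
a=cv2.resize(cv2.imread('pics/scene7.png')[150:270,210:350],None,fx=4,fy=4)
b=cv2.resize(cv2.imread('pics/side7.png')[95:215,275:415],None,fx=4,fy=4)
cv2.imwrite('pics/c7.png',cv2.resize(np.vstack([a,b]),None,fx=.62,fy=.62))
```

```text
13.075 [ 0.51442553 -0.14515378  0.19049724] [ 8.63851206e-01 -5.03746154e-01 -7.05145423e-04  6.40126276e-04] 0.5671110635576267 [ 0.54  0.19 -0.4   1.74  0.08  1.23 -0.93] [-0.51529435 -0.44359839 -1.58869223]
[array([[273.38819388, 203.75700836],
       [273.91022748, 213.31983082],
       [269.63197818, 170.85377539]]), array([[341.12787291, 173.84164981],
       [340.88287381, 180.72925098],
       [343.46932692, 150.4849612 ]])]
```

View pics/c7.png

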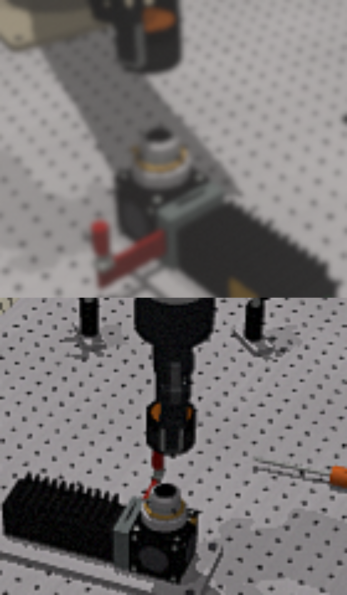

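Scene crop: the tube axis is at about (274.5,204) px, and in the side crop at about (342,174), both within about 1 px of prediction. The cell hangs upright above it. I shift 3–4 mm and lower.

>>> servo_tool(moves=[{"travel": [-1, -4, 0], "dr": [0, 0, 0]}, {"travel": [0, 0, 25], "dr": [0, 0, 0]}, {"travel": [0, 0, 25], "dr": [0, 0, 0]}, {"travel": [0, 0, 14], "dr": [0, 0, 0]}, {"travel": [0, 0, 0], "dr": [0, 0, 0]}, {"travel": [0, 0, 0], "dr": [0, 0, 0]}])

```text
clock: 13.98
position: [0.5198, -0.1396, 0.1282]
ee_rot: [0.865, -0.502, 0.001, -0.0]
ft_force: [0.1, -0.8, -1.4]
grip_width: 0.568
```

>>> servo_tool(moves=[{"travel": [0, 0, 3], "dr": [0, 0, 0]}, {"travel": [0, 0, 3], "dr": [0, 0, 0]}, {"travel": [0, 0, 3], "dr": [0, 0, 0]}, {"travel": [0, 0, 2], "dr": [0, 0, 0]}, {"travel": [0, 0, 0], "dr": [0, 0, 0]}])

```text
clock: 14.6
position: [0.5203, -0.1412, 0.1179]
ee_rot: [0.865, -0.502, 0.002, 0.0]
ft_force: [-1.0, -3.5, 8.6]
grip_width: 0.571
```

>>> servo_tool(moves=[{"travel": [0, 2, -1], "dr": [0, 0, 0]}, {"travel": [0, 2, 0], "dr": [0, 0, 0]}, {"travel": [0, 0, 0], "dr": [0, 0, 0]}, {"travel": [0, 0, 0], "dr": [0, 0, 0]}])

```text
clock: 15.1
position: [0.5171, -0.1421, 0.1183]
ee_rot: [0.865, -0.502, 0.002, -0.0]
ft_force: [4.7, -1.7, 3.6]
grip_width: 0.566
```

>>> servo_tool(moves=[{"travel": [0.5, -1, 0], "dr": [0, 0, 0]}, {"travel": [0, 0, 2], "dr": [0, 0, 0]}, {"travel": [0, 0, 2], "dr": [0, 0, 0]}, {"travel": [0, 0, 0], "dr": [0, 0, 0]}])

```text
clock: 15.6
position: [0.5185, -0.1433, 0.1142]
ee_rot: [0.865, -0.502, 0.003, -0.0]
ft_force: [7.9, -7.3, 0.5]
grip_width: 0.562
```

>>> servo_tool(moves=[{"travel": [2.5, -0.5, 0], "dr": [0, 0, 0]}, {"travel": [0, 0, 2], "dr": [0, 0, 0]}, {"travel": [0, 0, 2], "dr": [0, 0, 0]}, {"travel": [0, 0, 0], "dr": [0, 0, 0]}, {"travel": [0, 0, 0], "dr": [0, 0, 0]}])

```text
clock: 16.23
position: [0.5186, -0.1437, 0.1091]
ee_rot: [0.865, -0.502, 0.0, 0.0]
ft_force: [5.2, -3.7, -1.7]
grip_width: 0.563
```

>>> servo_tool(moves=[{"travel": [1.5, -0.6, 0], "dr": [0, 0, 0]}, {"travel": [0, 0, 2], "dr": [0, 0, 0]}, {"travel": [0, 0, 2], "dr": [0, 0, 0]}, {"travel": [0, 0, 0], "dr": [0, 0, 0]}])

```text
clock: 16.73
position: [0.5196, -0.144, 0.1078]
ee_rot: [0.865, -0.502, -0.0, 0.0]
ft_force: [-12.7, 2.6, 29.9]
grip_width: 0.563
```

>>> servo_tool(moves=[{"travel": [-1, 1, -1.5], "dr": [0, 0, 0]}, {"travel": [0, 0, 0], "dr": [0, 0, 0]}])

```text
clock: 16.98
position: [0.5191, -0.144, 0.1082]
ee_rot: [0.865, -0.502, 0.001, -0.0]
ft_force: [-1.7, -0.8, 13.2]
grip_width: 0.56
```

>>> servo_tool(moves=[{"travel": [0, 0, 0], "dr": [0, 0, -5]}, {"travel": [0, 0, 0], "dr": [0, 0, -5]}, {"travel": [0, 0, 0], "dr": [0, 0, 0]}])

```text
clock: 17.35
position: [0.5194, -0.144, 0.1083]
ee_rot: [0.906, -0.424, 0.001, -0.0]
ft_force: [-0.2, -1.1, 13.3]
grip_width: 0.565
```

>>> servo_tool(moves=[{"travel": [0, 0, 0], "dr": [0, 0, -5]}, {"travel": [0, 0, 0], "dr": [0, 0, -5]}, {"travel": [0, 0, 0], "dr": [0, 0, -5]}])

```text
clock: 17.73
position: [0.5192, -0.1438, 0.1081]
ee_rot: [0.954, -0.301, 0.001, -0.0]
ft_force: [-1.3, 0.3, 9.0]
grip_width: 0.563
```

>>> servo_tool(moves=[{"travel": [0, 0, 0], "dr": [0, 0, -5]}, {"travel": [0, 0, 0], "dr": [0, 0, -5]}, {"travel": [0, 0, 0], "dr": [0, 0, -5]}])

```text
clock: 18.1
position: [0.5182, -0.144, 0.1066]
ee_rot: [0.985, -0.174, -0.0, -0.0]
ft_force: [2.4, -2.1, -1.4]
grip_width: 0.565
```

The reaction force vanished and z fell, so it has probably dropped. I test by lowering without turning.

>>> servo_tool(moves=[{"travel": [0, 0, 2], "dr": [0, 0, 0]}, {"travel": [0, 0, 2], "dr": [0, 0, 0]}, {"travel": [0, 0, 0], "dr": [0, 0, 0]}])

```text
clock: 18.48
position: [0.5183, -0.1439, 0.1024]
ee_rot: [0.984, -0.176, -0.0, -0.0]
ft_force: [3.1, -0.6, -3.7]
grip_width: 0.565
```

>>> servo_tool(moves=[{"travel": [0, 0, 2], "dr": [0, 0, 0]}, {"travel": [0, 0, 2], "dr": [0, 0, 0]}, {"travel": [0, 0, 1.5], "dr": [0, 0, 0]}, {"travel": [0, 0, 0], "dr": [0, 0, 0]}, {"travel": [0, 0, 0], "dr": [0, 0, 0]}])

```text
clock: 19.1
position: [0.5183, -0.144, 0.0975]
ee_rot: [0.984, -0.176, -0.0, 0.0]
ft_force: [-1.3, 0.8, 4.7]
grip_width: 0.567
```

>>> servo_tool(moves=[{"travel": [0, 0, 1], "dr": [0, 0, 0]}, {"travel": [0, 0, 0.5], "dr": [0, 0, 0]}, {"travel": [0, 0, 0], "dr": [0, 0, 0]}, {"travel": [0, 0, 0], "dr": [0, 0, 0]}])

```text
clock: 19.6
position: [0.5183, -0.144, 0.0963]
ee_rot: [0.984, -0.176, -0.0, 0.0]
ft_force: [-3.4, 2.3, 8.8]
grip_width: 0.565
```

>>> servo_tool(moves=[{"travel": [0, 0, 1], "dr": [0, 0, 0]}, {"travel": [0, 0, 1], "dr": [0, 0, 0]}, {"travel": [0, 0, 0], "dr": [0, 0, 0]}, {"travel": [0, 0, 0], "dr": [0, 0, 0]}])

```text
clock: 20.1
position: [0.5184, -0.144, 0.0961]
ee_rot: [0.984, -0.176, 0.0, 0.001]
ft_force: [-12.9, 3.7, 29.3]
grip_width: 0.563
```

>>> servo_tool(moves=[{"travel": [0, 0, 0.5], "dr": [0, 0, 0]}, {"travel": [0, 0, 0.5], "dr": [0, 0, 0]}, {"travel": [0, 0, 0], "dr": [0, 0, 0]}, {"travel": [0, 0, 0], "dr": [0, 0, 0]}])

```text
clock: 20.6
position: [0.5184, -0.144, 0.0961]
ee_rot: [0.984, -0.176, 0.0, 0.001]
ft_force: [-17.8, 4.2, 38.7]
grip_width: 0.563
```

A hard stop at TCP z 96.1 mm, 12 mm below the pin-riding height. I ease the push to about 25 N, trim the side load, and look.

>>> servo_tool(moves=[{"travel": [-1.4, 0.5, -1], "dr": [0, 0, 0]}, {"travel": [0, 0, 0], "dr": [0, 0, 0]}, {"travel": [0, 0, 0], "dr": [0, 0, 0]}])

```text
clock: 20.98
position: [0.5183, -0.144, 0.0962]
ee_rot: [0.984, -0.176, 0.002, 0.0]
ft_force: [-4.4, 3.1, 21.5]
grip_width: 0.562
```

Run:
```python
from h import *
o=manip.get_obs();print(o['clock'],o['position'],o['ft_force'],o['torque'])
a=manip.camera('scene');b=manip.camera('side');w=manip.camera('wrist')
cv2.imwrite('pics/scene8.png',a);cv2.imwrite('pics/side8.png',b)
A=cv2.resize(a[175:255,225:325],(400,320),interpolation=cv2.INTER_CUBIC);B=cv2.resize(b[130:210,290:390],(400,320),interpolation=cv2.INTER_CUBIC)
W=cv2.resize(w[180:340,220:420],(350,280))
im=np.zeros((600,800,3),np.uint8);im[:320,:400]=A;im[:320,400:]=B;im[320:600,:350]=W
cv2.imwrite('pics/c8.png',np.clip(im*1.5,0,255).astype(np.uint8))
C=manip.calibration('side');k=blobs(b,(0,150,60),(4,255,255),5);print([(q,R.from_euler('z',-8.5,degrees=True).apply(plane(C,q[0],.085)-[.5184,-.144,.085])) for q in k if 300<q[0][0]<370])
```

```text
20.975 [ 0.51832811 -0.1439809   0.09616696] [-4.39276547  3.11694539 21.48688093] [0.58198373 1.09201255 0.0355024 ]
[(((np.float64(339.5), np.float64(160.0)), 6, [339, 158, 2, 5]), array([ 3.32471517e-02, -8.47316851e-02, -4.16333634e-17]))]
```

View pics/c8.png

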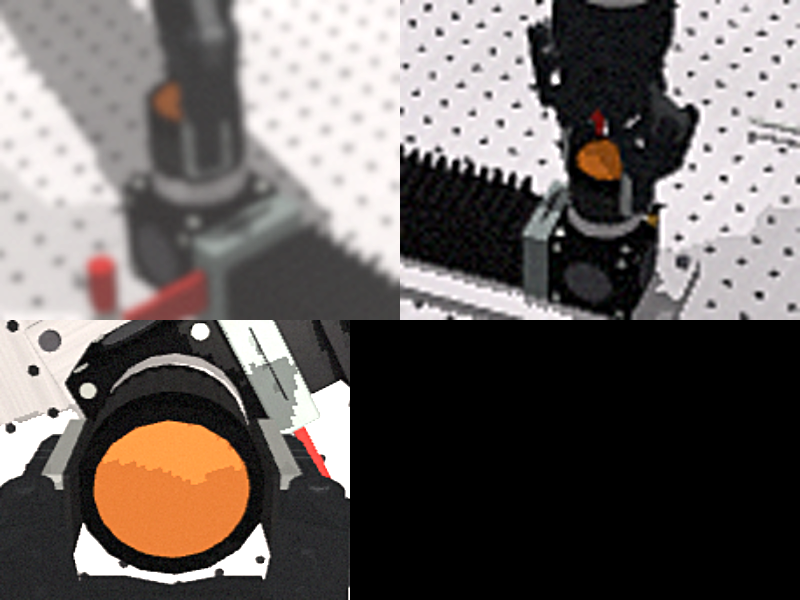

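The crops show the cell sitting on the silver flange with no brass ring visible and the pads on the knurl only. The red knob is still pulled out, at about (102,285) in the top-left crop. The push holds at 21 N, so I hand in.

Run:
```python
from h import *
o=manip.get_obs();print(o['clock'],o['position'],o['ft_force'],o['grip_width']);print(manip.hand_in())
```

```text
21.125 [ 0.51832322 -0.14397811  0.09617323] [-4.16203428  2.94592632 20.94034378] 0.5669542830900219
the job is handed in; nothing more can be done
None
```

The shutter is closed and the amber cell is on the port, amber side up, and still held pushed home. I handed the job in at 21.1 s; no verdict was given.

- **Shutter:** I pulled the knob about 26 mm, until the force rose to 17 N with no more movement. Later pictures still show it pulled out. The colour-mask estimate put it 85–86 mm out along -y, short of the 90 mm expected at the stop. That estimate was made from only a few pixels, so I relied on the force at the stop.
- **Amber cell:** I gripped it by the knurl and turned it about 40° on the pins before it dropped, then pushed until it met a hard stop. That stop was 12.0 mm below the pin-riding height, where 12.5 mm was expected; I put the difference down to slip and compliance.
- **Last checks:** The cell looks flush on the flange with no brass ring visible, and the pads are clear of the glass. At hand-in the push down was a steady 21 N, against about 8 N from the spring, with a side load of about 5 N.
- **Other points:** My first move call was refused over its format, so one early picture was wasted. I did not go near the green cell, the lens or the driver, but I did not check them again at the end.

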